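Scoop ice into the portioning stand and hold its gate open at the mark

ROBOT

A 6-joint arm with a two-finger parallel gripper is mounted at the origin on the work surface; the furniture and walls round the work are solid. World frame = base frame: x ahead of the robot, y to its left, z up, the work surface at z = 0. Lengths are in m, angles in rad, forces in N, time in s.
With the tool pointing down it reaches from about 0.35 to 0.775 m from the base axis. Payload 5.5 kg.
Tool frame: the origin (TCP) lies midway between the tips of the shut fingers; the grasp point (between the pads) lies 19 mm behind it; z points along the fingers, x is the direction in which the jaws open and shut, and the axes are right-handed (so a half turn about z gives the same grasp; the last joint's range is limited). The gripper opens to 85 mm and grips with 20 to 120 N. Pads are 22 mm wide; open, the fingers measure 114 mm over their backs; the gripper's body (76 mm by 85 mm) begins 54 mm behind the grasp point. The pads swing forward as they close: fully open they stand 13 mm farther back than shut.
Start: joints at [-1.428, 0.313, 0.046, 1.304, 0, 1.431], TCP at [0.16, -0.552, 0.231] pointing down, gripper open.
Joint ranges: [-2.76, 2.76], [-0.86, 1.69], [-1.03, 1.26], [-2.2, 2.34], [-1.47, 1.5], [-3.14, 3.14]. Speed limits (rad/s): [2.57, 2.57, 3.14, 3.14, 3.14, 3.14].

INTERFACE

Orientations are given as a unit quaternion [w, x, y, z].
In Python, from workcell import env gives the robot as it stands.
- The arm moves only by the tool servo_tool, never from a script. Its argument "targets" is a list of rows, each an object with "xyz": the shift along the tool's x, y, z in m, a list of three; "twist": the turn, a rotation vector about the tool's x, y, z in rad, a list of three; "jaw": the opening, from 0 (shut) to 1 (fully open). A call has 1 to 12 rows; each row is the pose to reach, as a shift and turn from the pose commanded when the call began, along the tool's axes at that moment; what a row does not reach only later rows make up. A row lasts 1/12 s, in which the tool goes at most 41.7 mm and 7.16 degrees, less where a joint would pass 70% of its speed; a pose out of reach is approached as far as the arm can. A call with a gripper value outside its range is refused whole. The fingers move at their own pace and stop on an object; "squeeze" is the grip in N (left out, the last holds). Time passes only in rows, so rows that repeat a pose let the fingers close. It gives the time, the measured TCP pose, the force and the opening at its end, in the units of the state.
- env.get_state(): the state, without advancing time (a new reading comes with each control period).
- env.read_camera(name): name is "scene" or "top" or "wrist"; returns a dict with "color" (420x560x3 uint8, red, green, blue), "depth" (420x560 float32, m along the optical axis (not along the pixel's ray), 0 where there is no reading), "fx", "fy", "cx", "cy" (pixels), "k1" (the pictures are not rectified: a ray, as slopes to the right and down, at radius r is drawn at 1 + k1 r^2 times it, then the intrinsics apply), "eye" and "attitude" of the camera in the world. Camera axes: x right, y down, z forward; pixel columns grow to the right and rows downward; lengths in m; the calibration is good to about 2 mm. A picture is of the moment at which its call begins.
- env.hand_in(): hands the job in, once; it reports no verdict.
The state is a dict: "clock": time; "joint_pos": joint angles; "qvel": joint speeds; "tau": joint torques, N m; "tcp_pos": TCP position; "orientation": TCP orientation; "wrist_force": force on the tool from outside, world axes, zero at the start; "ft_torque": the same for the moment, N m; "finger_gap": finger opening in m.
Only numpy, scipy, OpenCV 4.12 (cv2) and the standard library are available. Lean on these libraries where they do the work, as an engineer would, in place of code of your own. Each camera call takes 0.05 s, during which the arm holds its last target. There are 200 camera calls.

TASK

Fill the steel cup with ice through the portioning stand: with the scoop, put at least four of the five ice cubes from the blue tub into the stand's hopper while the gate is shut, and lay the scoop back flat in the tub. Then pull the gate's black grip out against its spring to the red mark and keep it there, so that at least four cubes drop into the cup; finish while still holding the grip at the mark. Do not touch the ice with the gripper, and leave the cup and the other things on the worktop where they stand.

Things in the scene. Friction and masses are not known exactly. Their poses are not given: they have to be found in the camera images.
- ice_tub: blue plastic ice tub, open at the top, standing fixed on the worktop; 58 mm high, inside 234 mm long (y), 78 mm wide (x) at the floor and 98 mm at the rim, its long sides leaning out; floor 4 mm thick, rim 254 x 117 mm outside. Origin: centre of its underside; y runs along its length, the scoop starts in the +y half, the ice in the -y half.
- tub_floor (a point): centre of the tub's inner floor, 4 mm above the worktop; axes as the tub's.
- scoop_grip (a point): centre of the black grip of the loose steel ice scoop (140 g): a level bar above the scoop's pan, 14 mm wide (x), 84 mm long (y), 18 mm high; a strap joins its rear (+y) end to the back of the pan, its front end is free. Axes: y from the scoop's mouth to its back, z up. The underside of the pan lies 96 mm below this point, the lip of the mouth 49 mm in -y and 95 mm below.
- scoop: the scoop: a flat-bottomed sheet-steel pan, 73 mm wide (x) at its floor, 92 mm long (y), open at its -y end (mouth). Its sides lean out to 86 mm, begin 24 mm behind the lip and rise to 34 mm; the back is 45 mm high. Origin: centre of the pan's underside, axes as scoop_grip. It starts flat in the tub's +y half, mouth towards the ice, square to the tub.
- scoop_lip (a point): middle of the thin lip at the scoop's mouth, 1 mm above the underside of the pan; axes as scoop_grip.
- stand: stainless portioning stand, fixed on the worktop: base plate 140 x 136 mm, a back plate on its +x side, on it a slide gate and over that a round hopper; the steel cup stands on the base below. Origin: centre of the hopper's axis at the underside of the base. The rear pocket of the gate reaches 119 mm in +y (at 116 to 140 mm height), the slide pulls out to -y.
- hopper_rim (a point): centre of the hopper's mouth, 190 mm above the worktop; the mouth is 136 mm across outside, a funnel that narrows over 38 mm to a round throat of 62 mm; axes as the stand's.
- hopper_mid (a point): point on the hopper's axis, 30 mm below its rim and 29 mm above the top face of the closed slide, which is the hopper's bottom; axes as the stand's.
- slide (a joint): how far the gate's slide is pulled out, in m: 0 shut (where its spring returns it), 0.065 at the red mark (its window then lines up with the throat and the chute is fully open), 0.082 end stop. The spring pulls back with 4 N at 0 and 10.5 N at the mark (100 N/m).
- pull (a point): centre of the slide's upright black grip: 20 mm (x) x 16 mm (y) x 34 mm high, its top 165 mm above the worktop and its foot on a tongue at 131 mm; it moves along the stand's -y with the slide. From the grip to the side guides and front bridge of the gate (tops 140 mm high) there are 51 mm when shut, to the hopper's rim 36 mm. Axes as the stand's.
- mark (a point): point above the middle of the red mark, at the height of pull: the grip's centre stands here when the slide is at the mark. The mark is a red band, 10 mm long, on the fixed aluminium guide bar that runs below the slide's tongue.
- cup_mid (a point): point on the cup's axis, 45 mm above its underside.
- cup: loose steel cup, 76 mm across the mouth, 102 mm high, standing on the stand's base below the chute; origin at the centre of its underside.
- ice0: ice cube, clear with rounded edges, 22 mm, 10 g, very slippery; origin at its centre
- ice1: ice cube, clear with rounded edges, 22 mm, 10 g, very slippery; origin at its centre
- ice2: ice cube, clear with rounded edges, 22 mm, 10 g, very slippery; origin at its centre
- ice3: ice cube, clear with rounded edges, 22 mm, 10 g, very slippery; origin at its centre
- ice4: ice cube, clear with rounded edges, 22 mm, 10 g, very slippery; origin at its centre
- shaker: salt shaker, 44 mm across, 90 mm high, loose; a bystander; origin at the centre of its underside
- spice: spice jar with a yellow cap, 42 mm across, 96 mm high, loose; a bystander; origin at the centre of its underside
- bowl: steel bowl, 112 mm across, 45 mm high, loose; a bystander; origin at the centre of its underside
- food_box_green: small food box with a green lid, 69 x 103 x 48 mm, loose; a bystander; origin at the centre of its underside

How it is judged:
By the outcome, as a careful person would: the job done as asked, in the order asked, and still so for the second after the job is handed in, while the arm keeps its last pose, push and grip.
It also fails if it takes over 67 s, if anything falls off the work surface, if the arm or the gripper's body presses on something with over 40 N, if the wrist force passes 120 N, or if a joint passes its speed limit or range.

## Working session

There is one attempt and no reset: what is moved stays moved. The work goes in short steps, Python scripts to look and compute and a tool call to move; the robot and the scene stay as the last step left them, time stands still between calls to the robot, and variables do not carry over. Pictures are saved under pics/ and viewed, about 8 in all and at most 12, crops included, and the job is handed in when it is done.

Besides the shell and the picture viewer there is one more tool, called after "Emit:" in YAML: its name, and indented under it one key for each argument. servo_tool: Moves the arm, as the interface text tells. Its arguments: {"type":"object","properties":{"targets":{"type":"array","items":{"type":"object","properties":{"xyz":{"type":"array","items":{"type":"number"}},"twist":{"type":"array","items":{"type":"number"}},"jaw":{"type":"number"}}}},"squeeze":{"type":"number"}},"required":["targets"]}

```bash
mkdir -p pics; ls; cat > h.py <<'E'
import numpy as np, cv2
from scipy.spatial.transform import Rotation as R
from workcell import env
def q2R(q): return R.from_quat([q[1],q[2],q[3],q[0]]).as_matrix()
def att(c):
    a=np.array(c["attitude"],float)
    return a if a.shape==(3,3) else q2R(a)
def cloud(c):
    h,w=c["depth"].shape
    u,v=np.meshgrid(np.arange(w),np.arange(h))
    K=np.array([[c["fx"],0,c["cx"]],[0,c["fy"],c["cy"]],[0,0,1]])
    p=cv2.undistortPoints(np.stack([u,v],-1).reshape(-1,1,2).astype(float),K,np.array([c["k1"],0,0,0.])).reshape(h,w,2)
    P=np.dstack([p,np.ones((h,w))])
    ray=P@att(c).T
    return np.array(c["eye"])+ray*c["depth"][...,None], ray
def onplane(c,ray,u,v,z):
    r=ray[int(v),int(u)];e=np.array(c["eye"]);return e+r*(z-e[2])/r[2]
def save(c,n): cv2.imwrite("pics/"+n,c["color"][...,::-1])
E
python3 - <<'E'
from h import *
print(env.get_state())
for n in("scene","top"):
    c=env.read_camera(n); np.save("/tmp/%s.npy"%n,c,allow_pickle=True); save(c,n+"0.png")
    print(n,c["eye"],c["attitude"],c["fx"],c["k1"])
a=cv2.imread("pics/scene0.png");b=cv2.imread("pics/top0.png")
E
```

```text
pics
{'clock': 0.0, 'joint_pos': array([-1.42760931e+00,  3.14009574e-01,  4.49399614e-02,  1.30360921e+00,
       -5.54482135e-06,  1.43119748e+00]), 'qvel': array([ 6.43517792e-04,  6.72263014e-06, -8.96099798e-04, -3.78666749e-04,
       -1.20183480e-03,  4.71205088e-05]), 'tau': array([-3.99302189e-05, -4.80628538e+01,  2.98532259e+01,  1.93014886e-02,
       -7.57444786e-05,  1.82917506e-05]), 'tcp_pos': array([ 0.16035612, -0.55163083,  0.23038771]), 'orientation': array([-6.62401926e-04,  7.99697071e-01, -6.00402955e-01, -6.68710838e-04]), 'wrist_force': array([ 0.34828278,  0.1973176 , -0.44397262]), 'ft_torque': array([ 0.0192559 ,  0.024378  , -0.03164205]), 'finger_gap': 0.08560997091356223}
scene [-0.35758819  1.0236885   1.16644834] [ 0.1331311  -0.28874927  0.85200516 -0.41591727] 448.90451908683895 0.03987924673070298
top [ 0.33136647 -0.03834504  1.60837764] [ 0.02954636 -0.70094547  0.7121394  -0.02568924] 419.22110068885223 -0.015469302075368547
```

View pics/scene0.png

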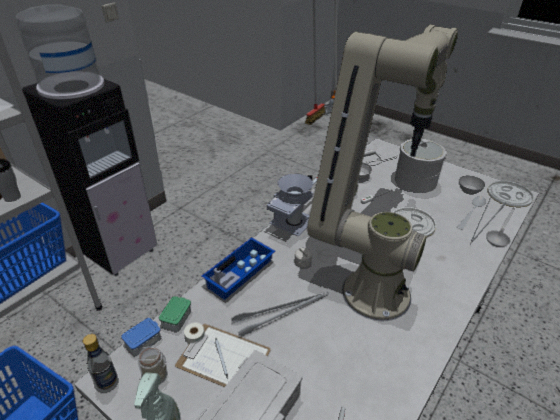

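View pics/top0.png

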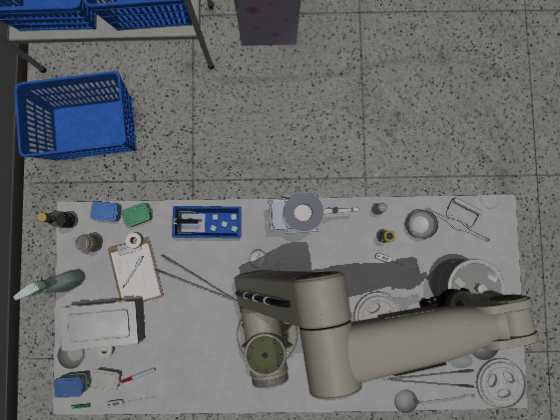

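The scene view shows the tub (240,267) and the stand (290,200). The top view shows the tub at (207,222) with the scoop grip to its left and the ice to its right, the hopper ring at (303,211) and the pull at about (340,210). I'll measure these next.

```bash
python3 - <<'E'
from h import *
c=np.load("/tmp/top.npy",allow_pickle=True).item()
P,ray=cloud(c); im=c["color"]; hsv=cv2.cvtColor(im,cv2.COLOR_RGB2HSV)
def rect(mask,z,x0,x1,y0,y1):
    m=np.zeros(mask.shape,bool); m[y0:y1,x0:x1]=mask[y0:y1,x0:x1]
    v,u=np.nonzero(m); Q=np.array([onplane(c,ray,a,b,z)[:2] for a,b in zip(u,v)],np.float32)
    return len(u),cv2.minAreaRect(Q)
blue=(hsv[...,0]>100)&(hsv[...,0]<130)&(hsv[...,1]>120)
print("tub",rect(blue,0.058,160,255,195,245))
dark=hsv[...,2]<70
print("grip",rect(dark,0.109,178,205,212,230))
red=((hsv[...,0]<8)|(hsv[...,0]>172))&(hsv[...,1]>100)
print("red",rect(red,0.13,320,370,195,225))
m=(P[...,2]>0.18)&(P[...,2]<0.2); m[:, :270]=0; m[:,330:]=0; m[:190]=0; m[240:]=0
v,u=np.nonzero(m); print(len(u)); Q=P[m][:,:2].astype(np.float32); print("hop",cv2.minEnclosingCircle(Q),cv2.minAreaRect(Q))
# pull: z 0.155-0.17
m=(P[...,2]>0.15)&(P[...,2]<0.175); m[:, :322]=0; m[:,370:]=0; m[:190]=0; m[230:]=0
print("pull",P[m].mean(0) if m.any() else 0,m.sum())
crop=im[190:250,165:375]; cv2.imwrite("pics/c0.png",cv2.resize(crop[...,::-1],None,fx=3.8,fy=3.8,interpolation=cv2.INTER_CUBIC))
E
```

```text
tub (1334, ((0.4270200729370117, 0.2181491255760193), (0.2521846294403076, 0.11523473262786865), 89.06592559814453))
grip (138, ((0.428885281085968, 0.2748441696166992), (0.07208146899938583, 0.06125885993242264), 89.90591430664062))
red (4, ((0.45855504274368286, -0.308773398399353), (0.003538319608196616, 0.007104596123099327), 88.26181030273438))
369
hop ((0.4490112066268921, -0.13640530407428741), 0.06770792603492737) ((0.44808128476142883, -0.1365412473678589), (0.12948085367679596, 0.13310101628303528), 88.46312713623047)
pull [ 0.45423298 -0.24775007  0.16384136] 26
```

View pics/c0.png

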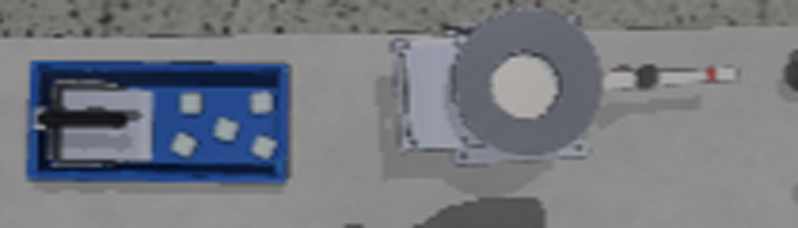

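The crop shows the tub, with the scoop grip on its left and five cubes on its right. The hopper, the black pull at (647,76) and the red mark at (711,74) are also in view. I'm adding a planning helper, then moving above the scoop.

```bash
cat >> h.py <<'E'
def down(yaw=0,pitch=0):
    "tool down, tool x along world x turned by yaw; pitch>0 turns about the scoop/tool x axis (+x world rotation)"
    return R.from_euler("z",yaw)*R.from_euler("x",pitch)*R.from_matrix(np.diag([1,-1,-1.]))
def rel(p,Rt,p0=None,R0=None):
    s=env.get_state()
    if p0 is None: p0=s["tcp_pos"]
    if R0 is None: R0=R.from_matrix(q2R(s["orientation"]))
    return np.round(R0.inv().apply(np.array(p)-p0),4), np.round((R0.inv()*Rt).as_rotvec(),4)
E
python3 - <<'E'
from h import *
for p,y in [((0.40,-0.33,0.36),-0.7),((0.47,-0.03,0.36),-.016),((0.43,0.27,0.30),-.016)]: print(rel(p,down(y)))
E
```

```text
(array([-0.1463, -0.292 , -0.1292]), array([-0.0007,  0.0015, -0.588 ]))
(array([-0.4148, -0.4429, -0.1287]), array([-1.200e-03,  1.200e-03, -1.272e+00]))
(array([-0.714 , -0.4882, -0.0682]), array([-1.200e-03,  1.200e-03, -1.272e+00]))
```

Emit:
servo_tool:
  targets:
    - {"xyz":[-0.02,-0.04,-0.1],"twist":[0,0,-0.1],"jaw":1}
    - {"xyz":[-0.05,-0.1,-0.13],"twist":[0,0,-0.2],"jaw":1}
    - {"xyz":[-0.075,-0.15,-0.13],"twist":[0,0,-0.3],"jaw":1}
    - {"xyz":[-0.1,-0.2,-0.13],"twist":[0,0,-0.4],"jaw":1}
    - {"xyz":[-0.12,-0.25,-0.13],"twist":[0,0,-0.5],"jaw":1}
    - {"xyz":[-0.146,-0.292,-0.13],"twist":[0,0,-0.6],"jaw":1}
    - {"xyz":[-0.2,-0.33,-0.13],"twist":[0,0,-0.7],"jaw":1}
    - {"xyz":[-0.25,-0.36,-0.13],"twist":[0,0,-0.8],"jaw":1}
    - {"xyz":[-0.29,-0.38,-0.13],"twist":[0,0,-0.9],"jaw":1}
    - {"xyz":[-0.33,-0.4,-0.13],"twist":[0,0,-1.0],"jaw":1}
    - {"xyz":[-0.37,-0.42,-0.13],"twist":[0,0,-1.1],"jaw":1}
    - {"xyz":[-0.415,-0.443,-0.13],"twist":[0,0,-1.2],"jaw":1}

```text
clock: 1.1
tcp_pos: [0.4196, -0.1876, 0.3569]
orientation: [-0.0, 0.999, -0.042, -0.0]
wrist_force: [1.3, 0.0, -0.2]
finger_gap: 0.0851
```

```bash
python3 - <<'E'
from h import *
s=env.get_state(); print(s["clock"],s["tcp_pos"],s["orientation"],s["joint_pos"]);print(rel((0.43,0.26,0.28),down(-.016)))
c=env.read_camera("top"); np.save("/tmp/top1.npy",c,allow_pickle=True)
E
```

```text
1.1 [ 0.41958121 -0.18759489  0.3568816 ] [-1.18538463e-04  9.99134409e-01 -4.15980323e-02 -1.50583762e-04] [-5.95420817e-01  8.15796871e-02  6.20828455e-02  1.55168032e+00
  4.32465051e-05  1.05859558e+00]
(array([-0.0268, -0.4469,  0.077 ]), array([-0.0002,  0.0003, -0.0672]))
```

Emit:
servo_tool:
  targets:
    - {"xyz":[0.0,-0.1,0.0],"twist":[0,0,-0.03],"jaw":1}
    - {"xyz":[0.0,-0.1,0.0],"twist":[0,0,-0.067],"jaw":1}
    - {"xyz":[-0.01,-0.2,0.0],"twist":[0,0,-0.067],"jaw":1}
    - {"xyz":[-0.02,-0.3,0.02],"twist":[0,0,-0.067],"jaw":1}
    - {"xyz":[-0.025,-0.4,0.04],"twist":[0,0,-0.067],"jaw":1}
    - {"xyz":[-0.027,-0.447,0.077],"twist":[0,0,-0.067],"jaw":1}
    - {"xyz":[-0.027,-0.447,0.077],"twist":[0,0,-0.067],"jaw":1}
    - {"xyz":[-0.027,-0.447,0.077],"twist":[0,0,-0.067],"jaw":1}
    - {"xyz":[-0.027,-0.447,0.077],"twist":[0,0,-0.067],"jaw":1}
    - {"xyz":[-0.027,-0.447,0.077],"twist":[0,0,-0.067],"jaw":1}
    - {"xyz":[-0.027,-0.447,0.077],"twist":[0,0,-0.067],"jaw":1}
    - {"xyz":[-0.027,-0.447,0.077],"twist":[0,0,-0.067],"jaw":1}

```text
clock: 2.15
tcp_pos: [0.4299, 0.2634, 0.2771]
orientation: [-0.0, 1.0, -0.007, -0.002]
wrist_force: [-1.4, -1.0, -0.7]
finger_gap: 0.0858
```

```bash
python3 - <<'E'
from h import *
s=env.get_state(); print(s["clock"],s["tcp_pos"],s["joint_pos"])
c=env.read_camera("wrist"); np.save("/tmp/w1.npy",c,allow_pickle=True); save(c,"w1.png"); print(c["eye"])
E
```

```text
2.15 [0.42993787 0.26342335 0.27708965] [ 0.38904008  0.16813524 -0.0312305   1.37470216  0.00220872  1.97412143]
[0.43120376 0.33107667 0.41871444]
```

View pics/w1.png

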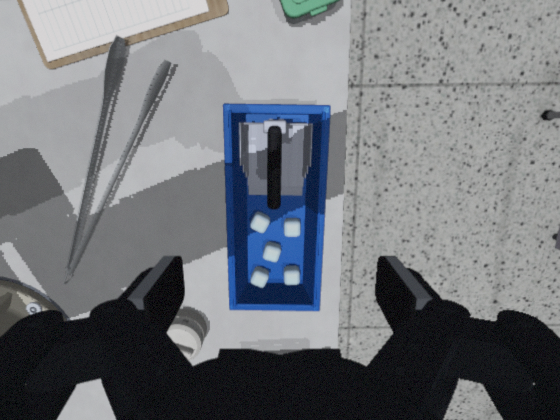

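The wrist view shows the whole tub at (225–330, 105–310), with the black grip at (274,125–210) and the five cubes below it at (260–300, 220–280).

```bash
python3 - <<'E'
from h import *
c=np.load("/tmp/w1.npy",allow_pickle=True).item()
P,ray=cloud(c); im=c["color"]; hsv=cv2.cvtColor(im,cv2.COLOR_RGB2HSV)
def pts(m,z):
    r=ray[m]; e=np.array(c["eye"]); return (e+r*((z-e[2])/r[:,2])[:,None])[:,:2].astype(np.float32)
box=np.zeros(im.shape[:2],bool); box[95:320,215:340]=1
blue=(hsv[...,0]>100)&(hsv[...,0]<130)&(hsv[...,1]>120)&box
print("tub rim by z=.058",cv2.minAreaRect(pts(blue,0.058)))
Q=P[blue&(P[...,2]>0.05)&(P[...,2]<.07)][:,:2].astype(np.float32); print("tub rim depth",cv2.minAreaRect(Q))
g=(P[...,2]>0.099)&(P[...,2]<0.125)&box&(hsv[...,2]<60)
print("grip depth",g.sum(),P[g].mean(0),cv2.minAreaRect(P[g][:,:2].astype(np.float32)))
print("grip ray",cv2.minAreaRect(pts(g,0.109)))
f=P[box&(P[...,2]<.012)&(P[...,2]>-.01)]; print("floor z",np.median(f[:,2]),len(f))
# pan
b2=box.copy(); b2[:120]=0; b2[200:]=0
gr=(hsv[...,1]<60)&(hsv[...,2]>60)&b2&(P[...,2]<0.02)
print("pan floor",np.percentile(P[gr],[1,50,99],axis=0))
ice=(hsv[...,1]<70)&(hsv[...,2]>150)&box; ice[:205]=0
n,l,st,ce=cv2.connectedComponentsWithStats(ice.astype(np.uint8))
for i in range(1,n):
    if st[i,4]>60: print("ice",onplane(c,ray,*ce[i],0.026)[:2],st[i,4])
E
```

```text
tub rim by z=.058 ((0.42281174659729004, 0.2199360728263855), (0.250992089509964, 0.11505287885665894), 88.26388549804688)
tub rim depth ((0.42269644141197205, 0.21935035288333893), (0.2524557411670685, 0.11591070890426636), 88.26709747314453)
grip depth 1103 [0.42362151 0.28380697 0.10678613] ((0.4235774278640747, 0.2829955816268921), (0.07957711815834045, 0.013521241024136543), 88.2420883178711)
grip ray ((0.4237145781517029, 0.2833832800388336), (0.0789417177438736, 0.013249910436570644), 88.2432632446289)
floor z 0.001154718392030074 14957
pan floor [[ 0.34386587  0.22730923 -0.00272809]
 [ 0.43482158  0.2785684   0.00466738]
 [ 0.50632383  0.32605709  0.01799746]]
ice [0.44073539 0.11759951] 3813
ice [0.40137762 0.20085935] 229
ice [0.44249672 0.19350098] 232
ice [0.41589698 0.15894956] 211
ice [0.39751608 0.12264844] 200
ice [0.44212179 0.12357275] 200
```

```bash
python3 - <<'E'
from h import *
print(rel((0.4245,0.283,0.14),down(-.0305)),rel((0.4245,0.283,0.080),down(-.0305)))
E
```

```text
(array([-0.0055, -0.0222,  0.138 ]), array([0.0012, 0.0034, 0.0153])) (array([-0.0053, -0.0223,  0.198 ]), array([0.0012, 0.0034, 0.0153]))
```

Emit:
servo_tool:
  targets:
    - {"xyz":[-0.005,-0.022,0.03],"twist":[0.001,0.0035,0.0153],"jaw":1}
    - {"xyz":[-0.005,-0.022,0.06],"twist":[0.001,0.0035,0.0153],"jaw":1}
    - {"xyz":[-0.005,-0.022,0.09],"twist":[0.001,0.0035,0.0153],"jaw":1}
    - {"xyz":[-0.005,-0.022,0.12],"twist":[0.001,0.0035,0.0153],"jaw":1}
    - {"xyz":[-0.005,-0.022,0.14],"twist":[0.001,0.0035,0.0153],"jaw":1}
    - {"xyz":[-0.005,-0.022,0.16],"twist":[0.001,0.0035,0.0153],"jaw":1}
    - {"xyz":[-0.005,-0.022,0.175],"twist":[0.001,0.0035,0.0153],"jaw":1}
    - {"xyz":[-0.005,-0.022,0.187],"twist":[0.001,0.0035,0.0153],"jaw":1}
    - {"xyz":[-0.005,-0.022,0.197],"twist":[0.001,0.0035,0.0153],"jaw":1}
    - {"xyz":[-0.005,-0.022,0.198],"twist":[0.001,0.0035,0.0153],"jaw":1}

```text
clock: 3.03
tcp_pos: [0.4261, 0.2787, 0.0805]
orientation: [0.0, 1.0, -0.019, 0.0]
wrist_force: [-0.4, 0.1, -0.5]
finger_gap: 0.0855
```

```bash
python3 - <<'E'
from h import *
s=env.get_state(); print(s["clock"],s["tcp_pos"],s["wrist_force"],rel((0.4245,0.283,0.080),down(-.0305)))
E
```

```text
3.0333 [0.42612266 0.27872949 0.08049738] [-0.4147647   0.05237709 -0.49212388] (array([-0.0018, -0.0042,  0.0005]), array([ 0.0007, -0.0008, -0.0072]))
```

Emit:
servo_tool:
  targets:
    - {"xyz":[-0.002,-0.004,0.0],"twist":[0,0,-0.007],"jaw":1}
    - {"xyz":[-0.002,-0.004,0.0],"twist":[0,0,-0.007],"jaw":0.6}
    - {"xyz":[-0.002,-0.004,0.0],"twist":[0,0,-0.007],"jaw":0.2}
    - {"xyz":[-0.002,-0.004,0.0],"twist":[0,0,-0.007],"jaw":0}
    - {"xyz":[-0.002,-0.004,0.0],"twist":[0,0,-0.007],"jaw":0}
    - {"xyz":[-0.002,-0.004,0.0],"twist":[0,0,-0.007],"jaw":0}
    - {"xyz":[-0.002,-0.004,0.0],"twist":[0,0,-0.007],"jaw":0}
    - {"xyz":[-0.002,-0.004,0.0],"twist":[0,0,-0.007],"jaw":0}
    - {"xyz":[-0.002,-0.004,0.0],"twist":[0,0,-0.007],"jaw":0}
  squeeze: 100

```text
clock: 3.78
tcp_pos: [0.4253, 0.2843, 0.0824]
orientation: [-0.001, 1.0, -0.015, 0.002]
wrist_force: [-0.9, -0.7, 2.7]
finger_gap: 0.0121
```

```bash
python3 - <<'E'
from h import *
s=env.get_state(); print(s["clock"],s["tcp_pos"],s["wrist_force"],s["ft_torque"],s["finger_gap"],rel((0.4245,0.283,0.080),down(-.0305)))
c=env.read_camera("wrist"); np.save("/tmp/w2.npy",c,allow_pickle=True); save(c,"w2.png")
E
```

```text
3.7833 [0.42533489 0.28429972 0.08239242] [-0.85728191 -0.65907543  2.65885252] [-0.05065676  0.01951757 -0.03833956] 0.01206816551154474 (array([-0.0008,  0.0013,  0.0024]), array([-0.0011, -0.0039,  0.0012]))
```

View pics/w2.png

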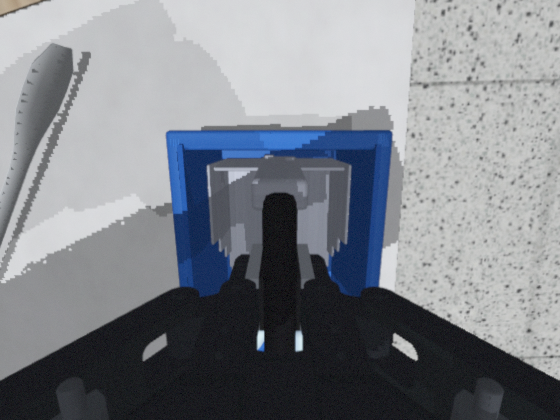

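The view shows the grip held between the pads, at (280,270), with the scoop centred between the tub walls (walls at 182 and 380, scoop sides at 210 and 350). Starting the push.

Emit:
servo_tool:
  targets:
    - {"xyz":[0,0.004,0.001],"twist":[0,0,0],"jaw":0}
    - {"xyz":[0,0.011,0.001],"twist":[0,0,0],"jaw":0}
    - {"xyz":[0,0.018,0.001],"twist":[0,0,0],"jaw":0}
    - {"xyz":[0,0.025,0.001],"twist":[0,0,0],"jaw":0}
    - {"xyz":[0,0.032,0.001],"twist":[0,0,0],"jaw":0}
    - {"xyz":[0,0.039,0.001],"twist":[0,0,0],"jaw":0}
    - {"xyz":[0,0.046,0.001],"twist":[0,0,0],"jaw":0}
    - {"xyz":[0,0.053,0.001],"twist":[0,0,0],"jaw":0}
    - {"xyz":[0,0.06,0.001],"twist":[0,0,0],"jaw":0}
    - {"xyz":[0,0.067,0.001],"twist":[0,0,0],"jaw":0}
    - {"xyz":[0,0.074,0.001],"twist":[0,0,0],"jaw":0}
    - {"xyz":[0,0.08,0.001],"twist":[0,0,0],"jaw":0}

```text
clock: 4.83
tcp_pos: [0.4244, 0.2049, 0.0824]
orientation: [-0.002, 1.0, -0.014, 0.003]
wrist_force: [0.4, 3.1, 7.6]
finger_gap: 0.0122
```

```bash
python3 - <<'E'
from h import *
s=env.get_state(); print(s["clock"],s["tcp_pos"],s["orientation"],s["wrist_force"],s["ft_torque"],s["finger_gap"])
E
```

```text
4.8333 [0.42439244 0.20494043 0.08236014] [-0.00171442  0.9998879  -0.01447343  0.0034293 ] [0.36209879 3.05361406 7.63821547] [ 0.49774309 -0.00104983 -0.05761563] 0.012239508800270893
```

Emit:
servo_tool:
  targets:
    - {"xyz":[-0.0005,0.005,0],"twist":[0,0,0],"jaw":0}
    - {"xyz":[-0.001,0.01,0],"twist":[0,0,0],"jaw":0}
    - {"xyz":[-0.001,0.015,0],"twist":[0,0,0],"jaw":0}
    - {"xyz":[-0.001,0.02,0],"twist":[0,0,0],"jaw":0}
    - {"xyz":[-0.001,0.025,0],"twist":[0,0,0],"jaw":0}
    - {"xyz":[-0.001,0.03,0],"twist":[0,0,0],"jaw":0}
    - {"xyz":[-0.001,0.034,0],"twist":[0,0,0],"jaw":0}
    - {"xyz":[-0.001,0.038,0],"twist":[0,0,0],"jaw":0}
    - {"xyz":[-0.001,0.042,0],"twist":[0,0,0],"jaw":0}
    - {"xyz":[-0.001,0.045,0],"twist":[0,0,0],"jaw":0}
    - {"xyz":[-0.001,0.047,0],"twist":[0,0,0],"jaw":0}
    - {"xyz":[-0.001,0.048,0],"twist":[0,0,0],"jaw":0}

```text
clock: 5.83
tcp_pos: [0.4223, 0.1576, 0.0825]
orientation: [-0.002, 1.0, -0.014, 0.004]
wrist_force: [1.1, 3.6, 6.2]
finger_gap: 0.0122
```

```bash
python3 - <<'E'
from h import *
s=env.get_state(); print(s["clock"],s["tcp_pos"],s["orientation"],s["wrist_force"],s["ft_torque"],s["finger_gap"])
c=env.read_camera("top"); im=c["color"][200:245,160:255]
c2=env.read_camera("scene"); i2=c2["color"][225:305,190:290]
a=cv2.resize(im,(800,379),interpolation=cv2.INTER_CUBIC);b=cv2.resize(i2,(265,212),interpolation=cv2.INTER_CUBIC)
o=np.zeros((600,800,3),np.uint8);o[:379]=a;o[385:597,:265]=b
w=env.read_camera("wrist")["color"]; o[385:597,280:560]=cv2.resize(w,(280,212))
cv2.imwrite("pics/s1.png",o[...,::-1])
E
```

```text
5.8333 [0.42225127 0.1576253  0.08251981] [-0.00239563  0.99988627 -0.01442851  0.00367761] [1.0554183  3.6157461  6.21166088] [ 0.77095049  0.00450972 -0.00337036] 0.012205328337785383
```

View pics/s1.png

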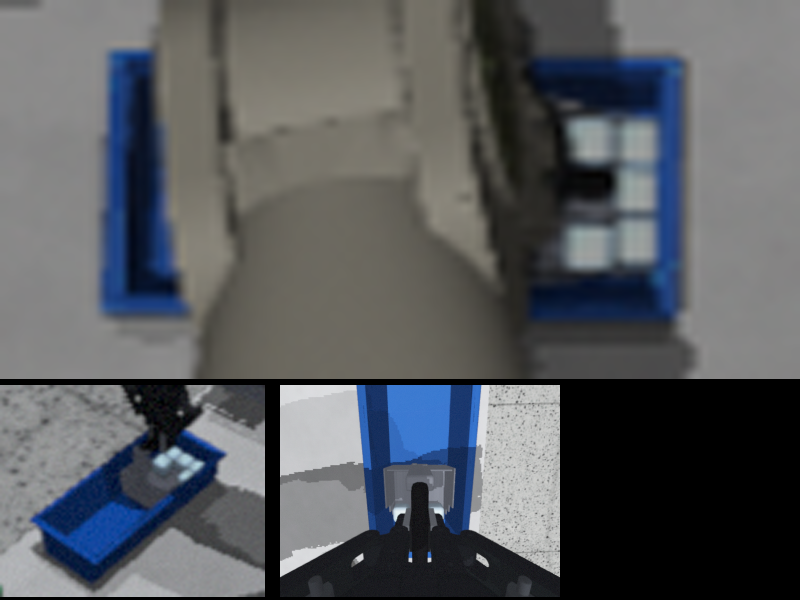

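The top view shows all five cubes packed at the wall end, three against the wall and two behind. I'll make a final nudge, then tilt the mouth up while backing off and lifting.

Emit:
servo_tool:
  targets:
    - {"xyz":[0,0.002,0],"twist":[0,0,0],"jaw":0}
    - {"xyz":[0,0.004,0],"twist":[0,0,0],"jaw":0}
    - {"xyz":[0,0.006,0],"twist":[0,0,0],"jaw":0}
    - {"xyz":[0,0.002,-0.003],"twist":[-0.05,0,0],"jaw":0}
    - {"xyz":[0,-0.002,-0.005],"twist":[-0.1,0,0],"jaw":0}
    - {"xyz":[0,-0.006,-0.007],"twist":[-0.15,0,0],"jaw":0}
    - {"xyz":[0,-0.01,-0.009],"twist":[-0.2,0,0],"jaw":0}
    - {"xyz":[0,-0.014,-0.011],"twist":[-0.25,0,0],"jaw":0}
    - {"xyz":[0,-0.018,-0.013],"twist":[-0.3,0,0],"jaw":0}
    - {"xyz":[0,-0.022,-0.014],"twist":[-0.35,0,0],"jaw":0}
    - {"xyz":[0,-0.026,-0.016],"twist":[-0.4,0,0],"jaw":0}
    - {"xyz":[0,-0.027,-0.02],"twist":[-0.4,0,0],"jaw":0}

```text
clock: 6.98
tcp_pos: [0.4205, 0.1845, 0.0996]
orientation: [0.199, 0.98, -0.013, -0.002]
wrist_force: [0.1, 0.6, -2.1]
finger_gap: 0.0126
```

```bash
python3 - <<'E'
from h import *
s=env.get_state(); print(s["clock"],s["tcp_pos"],s["orientation"],s["wrist_force"],s["ft_torque"],s["finger_gap"],s["joint_pos"])
print(R.from_matrix(q2R(s["orientation"])).inv().apply([[0,0.03,0.25]]))
E
```

```text
6.9833 [0.42052882 0.18453292 0.09958089] [ 0.19912628  0.97987969 -0.01337983 -0.00234384] [ 0.12227707  0.62994891 -2.09092781] [ 0.5184025   0.10865061 -0.00551452] 0.012592680301378037 [ 0.46446173  0.35929495 -0.29424272  1.11414241 -0.35159769  2.09764826]
[[-0.00063084  0.0699654  -0.24187692]]
```

Emit:
servo_tool:
  targets:
    - {"xyz":[0,0.003,-0.01],"twist":[0,0,0],"jaw":0}
    - {"xyz":[0,0.008,-0.028],"twist":[0,0,0],"jaw":0}
    - {"xyz":[0,0.014,-0.05],"twist":[0,0,0],"jaw":0}
    - {"xyz":[0,0.021,-0.073],"twist":[0,0,0],"jaw":0}
    - {"xyz":[0,0.028,-0.097],"twist":[0,0,0],"jaw":0}
    - {"xyz":[0,0.035,-0.121],"twist":[0,0,0],"jaw":0}
    - {"xyz":[0,0.042,-0.145],"twist":[0,0,0],"jaw":0}
    - {"xyz":[0,0.049,-0.169],"twist":[0,0,0],"jaw":0}
    - {"xyz":[0,0.056,-0.193],"twist":[0,0,0],"jaw":0}
    - {"xyz":[0,0.062,-0.215],"twist":[0,0,0],"jaw":0}
    - {"xyz":[0,0.067,-0.232],"twist":[0,0,0],"jaw":0}
    - {"xyz":[0,0.07,-0.242],"twist":[0,0,0],"jaw":0}

```text
clock: 7.98
tcp_pos: [0.4214, 0.2128, 0.3534]
orientation: [0.197, 0.98, -0.015, -0.0]
wrist_force: [0.9, 0.5, -2.7]
finger_gap: 0.0123
```

```bash
python3 - <<'E'
from h import *
s=env.get_state(); print(s["clock"],s["tcp_pos"],s["orientation"],s["wrist_force"],s["ft_torque"],s["finger_gap"],s["joint_pos"])
c=env.read_camera("top"); im=c["color"][170:250,150:310]
c2=env.read_camera("scene"); i2=c2["color"][190:310,180:330]
o=np.zeros((600,800,3),np.uint8);o[:300,:600]=cv2.resize(im,(600,300),interpolation=cv2.INTER_CUBIC);o[300:600,:375]=cv2.resize(i2,(375,300),interpolation=cv2.INTER_CUBIC)
w=env.read_camera("wrist")["color"]; o[300:600,400:800]=cv2.resize(w,(400,300))
cv2.imwrite("pics/s2.png",o[...,::-1])
E
```

```text
7.9833 [0.42137696 0.21278862 0.35337811] [ 1.96969999e-01  9.80294902e-01 -1.49895865e-02 -1.91528679e-04] [ 0.94313076  0.54167076 -2.68149176] [ 0.46962668 -0.09308762  0.09945041] 0.01232336272713638 [ 0.51048914  0.28800102  0.24374488  1.7340096  -0.34040431  2.14764623]
```

View pics/s2.png

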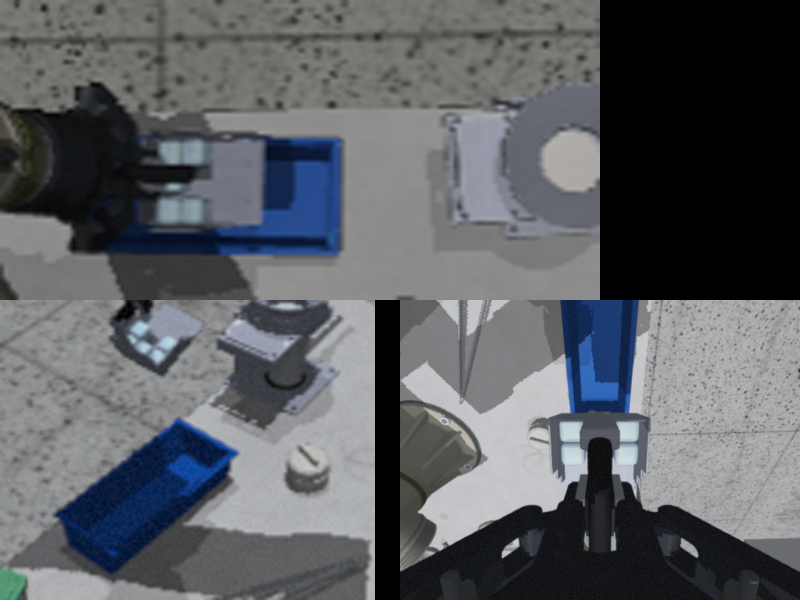

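The composite shows the scoop tilted with two cubes on each side of the handle (the fifth is presumably under it), and the tub empty. Moving on to the hopper.

```bash
cat >> h.py <<'E'
def tcp_for_lip(x,yL,zL,th):
    c,s=np.cos(th),np.sin(th); return np.array([x,yL+.049*c-.0775*s,zL+.049*s+.0775*c])
E
python3 - <<'E'
from h import *
print(rel(tcp_for_lip(.447,-.1115,.235,-.4),down(0,-.4)))
E
```

```text
(array([0.0326, 0.2038, 0.1554]), array([-0.0026,  0.0072, -0.0292]))
```

Emit:
servo_tool:
  targets:
    - {"xyz":[0.001,0.006,0.005],"twist":[0,0,0],"jaw":0}
    - {"xyz":[0.003,0.018,0.014],"twist":[0,0,-0.005],"jaw":0}
    - {"xyz":[0.006,0.036,0.028],"twist":[0,0,-0.01],"jaw":0}
    - {"xyz":[0.009,0.057,0.043],"twist":[0,0,-0.015],"jaw":0}
    - {"xyz":[0.013,0.08,0.061],"twist":[0,0,-0.02],"jaw":0}
    - {"xyz":[0.016,0.103,0.079],"twist":[0,0,-0.025],"jaw":0}
    - {"xyz":[0.02,0.126,0.096],"twist":[0,0.005,-0.029],"jaw":0}
    - {"xyz":[0.023,0.148,0.113],"twist":[0,0.007,-0.029],"jaw":0}
    - {"xyz":[0.027,0.168,0.128],"twist":[0,0.007,-0.029],"jaw":0}
    - {"xyz":[0.03,0.185,0.141],"twist":[0,0.007,-0.029],"jaw":0}
    - {"xyz":[0.032,0.197,0.15],"twist":[0,0.007,-0.029],"jaw":0}
    - {"xyz":[0.033,0.204,0.155],"twist":[0,0.007,-0.029],"jaw":0}

```text
clock: 9.13
tcp_pos: [0.4454, -0.0383, 0.2858]
orientation: [0.198, 0.98, -0.001, -0.002]
wrist_force: [-0.7, -0.4, -1.7]
finger_gap: 0.0119
```

```bash
python3 - <<'E'
from h import *
s=env.get_state(); print(s["clock"],s["tcp_pos"],s["orientation"],s["wrist_force"],s["joint_pos"])
for th,z in [(-.3,.225),(-.2,.215),(-.1,.21),(0,.21),(.1,.208),(.2,.205),(.3,.203),(.4,.2),(.55,.2),(.7,.2)]: print(th,*rel(tcp_for_lip(.447,-.1115,z,th),down(0,th)))
E
```

```text
9.1333 [ 0.44542088 -0.03831811  0.28579688] [ 1.98283687e-01  9.80141498e-01 -6.62388479e-04 -2.40516209e-03] [-0.66553669 -0.42918987 -1.71610642] [-0.00365665  0.0707455  -0.17943925  1.32447125 -0.39922517  1.56927213]
-0.3 [0.0016 0.0027 0.0025] [ 0.0992  0.005  -0.0006]
-0.2 [0.0016 0.0072 0.008 ] [ 0.1992  0.0049 -0.0008]
-0.1 [0.0016 0.014  0.0098] [ 0.2992  0.0049 -0.0011]
0 [0.0016 0.0229 0.0078] [ 0.3992  0.0048 -0.0013]
0.1 [0.0016 0.0313 0.0086] [ 0.4992  0.0048 -0.0016]
0.2 [0.0016 0.0393 0.0112] [ 0.5992  0.0047 -0.0018]
0.3 [0.0017 0.0476 0.0139] [ 0.6992  0.0047 -0.0021]
0.4 [0.0017 0.0555 0.0183] [ 0.7992  0.0046 -0.0023]
0.55 [0.0017 0.0685 0.0225] [ 0.9492  0.0044 -0.0027]
0.7 [0.0017 0.0809 0.0286] [ 1.0992  0.0043 -0.003 ]
```

Emit:
servo_tool:
  targets:
    - {"xyz":[0.001,0.003,0.002],"twist":[0.1,0.003,0],"jaw":0}
    - {"xyz":[0.0015,0.007,0.008],"twist":[0.2,0.005,0],"jaw":0}
    - {"xyz":[0.0015,0.014,0.01],"twist":[0.3,0.005,0],"jaw":0}
    - {"xyz":[0.0015,0.023,0.008],"twist":[0.4,0.005,0],"jaw":0}
    - {"xyz":[0.0015,0.031,0.0085],"twist":[0.5,0.005,0],"jaw":0}
    - {"xyz":[0.0015,0.035,0.01],"twist":[0.55,0.005,0],"jaw":0}
    - {"xyz":[0.0015,0.039,0.011],"twist":[0.6,0.005,0],"jaw":0}
    - {"xyz":[0.0015,0.039,0.011],"twist":[0.6,0.005,0],"jaw":0}
    - {"xyz":[0.0015,0.039,0.011],"twist":[0.6,0.005,0],"jaw":0}
    - {"xyz":[0.0015,0.043,0.0125],"twist":[0.65,0.005,0],"jaw":0}
    - {"xyz":[0.0015,0.0475,0.014],"twist":[0.7,0.005,0],"jaw":0}
    - {"xyz":[0.0015,0.0475,0.014],"twist":[0.7,0.005,0],"jaw":0}

```text
clock: 10.13
tcp_pos: [0.4483, -0.0858, 0.2924]
orientation: [-0.15, 0.989, 0.0, 0.001]
wrist_force: [0.1, -0.9, -1.5]
finger_gap: 0.0121
```

```bash
python3 - <<'E'
from h import *
s=env.get_state(); print(s["clock"],s["tcp_pos"],s["orientation"],s["wrist_force"],s["joint_pos"])
for th,z in [(.4,.2),(.55,.2),(.7,.2)]: print(th,*rel(tcp_for_lip(.447,-.1115,z,th),down(0,th)))
c=env.read_camera("top"); im=c["color"][170:250,230:390]
c2=env.read_camera("scene"); i2=c2["color"][140:260,220:370]
o=np.zeros((600,800,3),np.uint8);o[:300,:600]=cv2.resize(im,(600,300),interpolation=cv2.INTER_CUBIC);o[300:600,:375]=cv2.resize(i2,(375,300),interpolation=cv2.INTER_CUBIC)
w=env.read_camera("wrist")["color"]; o[300:600,400:800]=cv2.resize(w,(400,300))
cv2.imwrite("pics/s3.png",o[...,::-1])
E
```

```text
10.1333 [ 0.44834589 -0.08577093  0.29238759] [-1.50170086e-01  9.88659729e-01  2.13497436e-04  9.16128023e-04] [ 0.0676278  -0.86133645 -1.45891353] [-0.53953878  0.1620049  -0.03853858  1.52713576  0.25852152  1.01039193]
0.4 [-0.0014  0.0109 -0.0014] [ 0.0985 -0.0017  0.0008]
0.55 [-0.0014  0.0236 -0.0066] [ 0.2485 -0.0017  0.0009]
0.7 [-0.0014  0.0369 -0.0099] [ 0.3985 -0.0016  0.001 ]
```

View pics/s3.png

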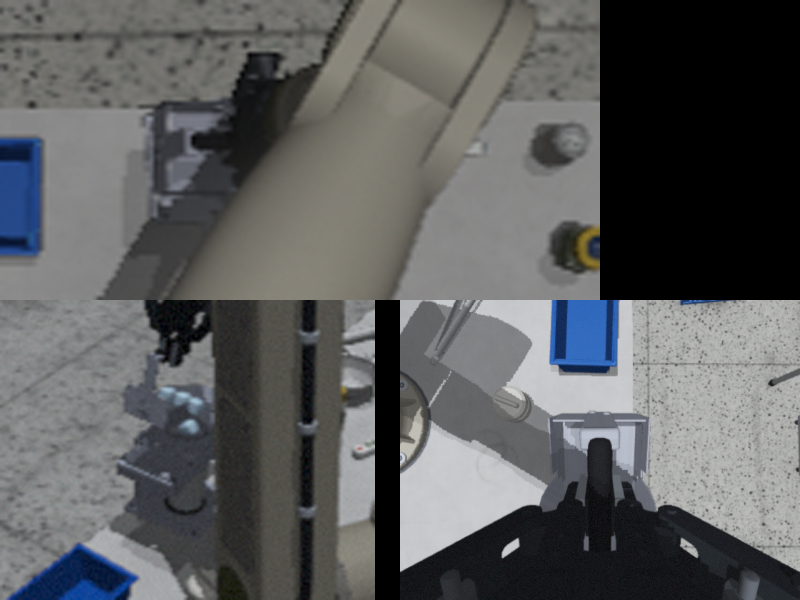

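The scene crop shows the ice leaving the mouth and going into the hopper; the back of the pan is empty. Tilting further to clear it.

Emit:
servo_tool:
  targets:
    - {"xyz":[-0.001,0.006,-0.001],"twist":[0.05,0,0],"jaw":0}
    - {"xyz":[-0.001,0.011,-0.0015],"twist":[0.1,0,0],"jaw":0}
    - {"xyz":[-0.001,0.015,-0.003],"twist":[0.15,0,0],"jaw":0}
    - {"xyz":[-0.001,0.019,-0.005],"twist":[0.2,0,0],"jaw":0}
    - {"xyz":[-0.001,0.024,-0.007],"twist":[0.25,0,0],"jaw":0}
    - {"xyz":[-0.001,0.032,-0.009],"twist":[0.34,0,0],"jaw":0}
    - {"xyz":[-0.001,0.037,-0.01],"twist":[0.4,0,0],"jaw":0}
    - {"xyz":[-0.001,0.037,-0.01],"twist":[0.4,0,0],"jaw":0}
    - {"xyz":[-0.001,0.037,-0.01],"twist":[0.4,0,0],"jaw":0}
    - {"xyz":[-0.001,0.037,-0.01],"twist":[0.4,0,0],"jaw":0}

```text
clock: 11.12
tcp_pos: [0.4477, -0.1229, 0.2923]
orientation: [-0.342, 0.94, 0.002, 0.002]
wrist_force: [0.2, 0.6, -0.7]
finger_gap: 0.0122
```

```bash
python3 - <<'E'
from h import *
s=env.get_state(); print(s["clock"],s["tcp_pos"],s["orientation"],s["wrist_force"],s["joint_pos"])
print(rel((.447,-0.13,.36),down(0,.7)),rel((.447,-0.04,.36),down(-.03,0)),rel((.43,.27,.36),down(-.03,0)))
E
```

```text
11.1167 [ 0.44774466 -0.12293495  0.292277  ] [-0.3423163   0.93958227  0.00150988  0.00156054] [ 0.21251558  0.61546564 -0.72556639] [-0.76186981  0.40447147  0.10889489  1.79942847  0.48561115  0.6730078 ]
(array([-0.0005, -0.0382, -0.0564]), array([ 0.0012, -0.0019,  0.0039])) (array([-0.0003, -0.1071,  0.0015]), array([-0.6988,  0.0073,  0.0319])) (array([-0.0168, -0.3445,  0.2009]), array([-0.6988,  0.0073,  0.0319]))
```

Emit:
servo_tool:
  targets:
    - {"xyz":[0,-0.013,-0.019],"twist":[0,0,0],"jaw":0}
    - {"xyz":[0,-0.026,-0.038],"twist":[0,0,0],"jaw":0}
    - {"xyz":[0,-0.038,-0.056],"twist":[0,0,0],"jaw":0}
    - {"xyz":[0,-0.05,-0.05],"twist":[-0.1,0,0],"jaw":0}
    - {"xyz":[0,-0.065,-0.04],"twist":[-0.2,0,0.01],"jaw":0}
    - {"xyz":[0,-0.08,-0.03],"twist":[-0.3,0,0.01],"jaw":0}
    - {"xyz":[0,-0.09,-0.02],"twist":[-0.4,0.005,0.02],"jaw":0}
    - {"xyz":[0,-0.1,-0.01],"twist":[-0.5,0.005,0.02],"jaw":0}
    - {"xyz":[0,-0.107,0.0],"twist":[-0.6,0.007,0.03],"jaw":0}
    - {"xyz":[-0.003,-0.14,0.03],"twist":[-0.7,0.007,0.032],"jaw":0}
    - {"xyz":[-0.006,-0.175,0.058],"twist":[-0.7,0.007,0.032],"jaw":0}
    - {"xyz":[-0.009,-0.2,0.08],"twist":[-0.7,0.007,0.032],"jaw":0}

```text
clock: 12.12
tcp_pos: [0.4366, 0.0845, 0.3619]
orientation: [-0.0, 1.0, -0.014, 0.003]
wrist_force: [0.6, -0.1, -0.5]
finger_gap: 0.012
```

```bash
python3 - <<'E'
from h import *
s=env.get_state(); print(s["clock"],s["tcp_pos"],s["wrist_force"],s["joint_pos"])
print(rel((.4255,.27,.34),down(-.0305,0)))
E
```

```text
12.1167 [0.43656702 0.08447387 0.36191861] [ 0.64811965 -0.06082954 -0.51089456] [9.96312607e-03 4.84940372e-02 3.85434460e-02 1.55580783e+00
 4.00336664e-04 1.60927579e+00]
(array([-0.0165, -0.1851,  0.0219]), array([-0.0006, -0.005 ,  0.002 ]))
```

Emit:
servo_tool:
  targets:
    - {"xyz":[-0.003,-0.03,0],"twist":[0,-0.002,0],"jaw":0}
    - {"xyz":[-0.007,-0.065,0],"twist":[0,-0.005,0.002],"jaw":0}
    - {"xyz":[-0.01,-0.1,0],"twist":[0,-0.005,0.002],"jaw":0}
    - {"xyz":[-0.013,-0.135,0],"twist":[0,-0.005,0.002],"jaw":0}
    - {"xyz":[-0.0155,-0.165,0.005],"twist":[0,-0.005,0.002],"jaw":0}
    - {"xyz":[-0.0165,-0.18,0.03],"twist":[0,-0.005,0.002],"jaw":0}
    - {"xyz":[-0.0165,-0.185,0.06],"twist":[0,-0.005,0.002],"jaw":0}
    - {"xyz":[-0.0165,-0.185,0.095],"twist":[0,-0.005,0.002],"jaw":0}
    - {"xyz":[-0.0165,-0.185,0.13],"twist":[0,-0.005,0.002],"jaw":0}
    - {"xyz":[-0.0165,-0.185,0.155],"twist":[0,-0.005,0.002],"jaw":0}
    - {"xyz":[-0.0165,-0.185,0.17],"twist":[0,-0.005,0.002],"jaw":0}
    - {"xyz":[-0.0165,-0.185,0.17],"twist":[0,-0.005,0.002],"jaw":0}

```text
clock: 13.12
tcp_pos: [0.4241, 0.2664, 0.1877]
orientation: [0.0, 1.0, -0.016, -0.005]
wrist_force: [-2.0, -0.4, -1.4]
finger_gap: 0.0124
```

```bash
python3 - <<'E'
from h import *
s=env.get_state(); print(s["clock"],s["tcp_pos"],s["wrist_force"],s["ft_torque"])
print(rel((.4248,.27,.083),down(-.0295,0)))
c=env.read_camera("top"); np.save("/tmp/top2.npy",c,allow_pickle=True)
cv2.imwrite("pics/s4.png",cv2.resize(c["color"][185:255,160:370,::-1],(798,266),interpolation=cv2.INTER_CUBIC))
P,_=cloud(c); print(P[200:222,290:316,2].min(),np.median(P[205:217,297:310,2]))
E
```

```text
13.1167 [0.4240937  0.26641141 0.18770742] [-2.02256066 -0.44327797 -1.39633333] [-0.05426164  0.02047574 -0.03333542]
(array([ 0.0016, -0.0037,  0.1047]), array([ 0.0008,  0.0092, -0.002 ]))
0.12387194748507113 0.15328802586698065
```

View pics/s4.png

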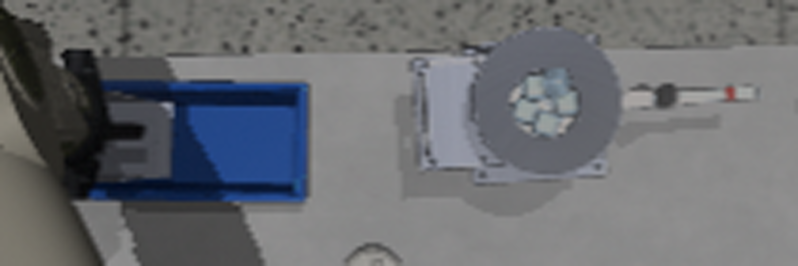

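The crop shows all five cubes in the hopper (around 545,103) and the empty tub below the scoop. Lowering the scoop.

Emit:
servo_tool:
  targets:
    - {"xyz":[0,-0.002,0.02],"twist":[0,0.002,0],"jaw":0}
    - {"xyz":[0.0005,-0.003,0.045],"twist":[0,0.002,0],"jaw":0}
    - {"xyz":[0.0005,-0.003,0.065],"twist":[0,0.002,0],"jaw":0}
    - {"xyz":[0.0005,-0.003,0.08],"twist":[0,0.002,0],"jaw":0}
    - {"xyz":[0.0005,-0.003,0.09],"twist":[0,0.002,0],"jaw":0}
    - {"xyz":[0.0005,-0.003,0.096],"twist":[0,0.002,0],"jaw":0}
    - {"xyz":[0.0005,-0.003,0.1],"twist":[0,0.002,0],"jaw":0}
    - {"xyz":[0.0005,-0.003,0.1],"twist":[0,0.002,0],"jaw":0}

```text
clock: 13.83
tcp_pos: [0.4279, 0.2697, 0.0905]
orientation: [-0.001, 1.0, -0.017, -0.001]
wrist_force: [-0.4, 0.3, -0.2]
finger_gap: 0.0121
```

```bash
python3 - <<'E'
from h import *
s=env.get_state(); print(s["clock"],s["tcp_pos"],s["wrist_force"],s["ft_torque"])
print(rel((.4248,.27,.083),down(-.0295,0)))
E
```

```text
13.8333 [0.42786979 0.26972562 0.09050438] [-0.40295083  0.29633935 -0.16039442] [ 0.00129775 -0.03182915 -0.0283407 ]
(array([-0.0031, -0.0002,  0.0075]), array([-0.0013,  0.0027, -0.0037]))
```

Emit:
servo_tool:
  targets:
    - {"xyz":[-0.0015,0,0.002],"twist":[0,0,0],"jaw":0}
    - {"xyz":[-0.0025,0,0.004],"twist":[0,0,0],"jaw":0}
    - {"xyz":[-0.0025,0,0.006],"twist":[0,0,0],"jaw":0}
    - {"xyz":[-0.0025,0,0.007],"twist":[0,0,0],"jaw":0}
    - {"xyz":[-0.0025,0,0.0075],"twist":[0,0,0],"jaw":0}
    - {"xyz":[-0.0025,0,0.0075],"twist":[0,0,0],"jaw":0}

```text
clock: 14.33
tcp_pos: [0.425, 0.2695, 0.0827]
orientation: [-0.001, 1.0, -0.017, -0.002]
wrist_force: [-1.0, -0.8, 1.6]
finger_gap: 0.012
```

```bash
python3 - <<'E'
from h import *
s=env.get_state(); print(s["clock"],s["tcp_pos"],s["wrist_force"],s["ft_torque"])
print(rel((.4248,.27,.083),down(-.0295,0)))
E
```

```text
14.3333 [0.42503514 0.26947051 0.08268604] [-1.00125011 -0.78062354  1.61868555] [-0.10799541  0.17638814  0.08399866]
(array([-0.0003, -0.0005, -0.0003]), array([-0.001 ,  0.0036, -0.004 ]))
```

Emit:
servo_tool:
  targets:
    - {"xyz":[0,0,0],"twist":[0,0,0],"jaw":0.3}
    - {"xyz":[0,0,0],"twist":[0,0,0],"jaw":0.7}
    - {"xyz":[0,0,0],"twist":[0,0,0],"jaw":1}
    - {"xyz":[0,0,0],"twist":[0,0,0],"jaw":1}
    - {"xyz":[0,0,0],"twist":[0,0,0],"jaw":1}
    - {"xyz":[0,0,0],"twist":[0,0,0],"jaw":1}
    - {"xyz":[0,0,-0.02],"twist":[0,0,0],"jaw":1}
    - {"xyz":[0,0,-0.05],"twist":[0,0,0],"jaw":1}
    - {"xyz":[0,0,-0.09],"twist":[0,0,0],"jaw":1}
    - {"xyz":[0,0,-0.13],"twist":[0,0,0],"jaw":1}
    - {"xyz":[0,0,-0.17],"twist":[0,0,0],"jaw":1}
    - {"xyz":[0,0,-0.21],"twist":[0,0,0],"jaw":1}

```text
clock: 15.33
tcp_pos: [0.4253, 0.2691, 0.2944]
orientation: [-0.001, 1.0, -0.017, -0.002]
wrist_force: [1.0, 1.0, 0.8]
finger_gap: 0.0853
```

```bash
python3 - <<'E'
from h import *
s=env.get_state(); print(s["clock"],s["tcp_pos"],s["wrist_force"],s["finger_gap"])
print(rel((.455,-.26,.34),down(.05,0)))
c=env.read_camera("wrist"); np.save("/tmp/w3.npy",c,allow_pickle=True)
P,_=cloud(c);hsv=cv2.cvtColor(c["color"],cv2.COLOR_RGB2HSV)
g=(P[...,2]>0.09)&(P[...,2]<0.13)&(hsv[...,2]<60)&(abs(P[...,1]-.27)<.06)&(abs(P[...,0]-.425)<.03)
print(g.sum(),P[g].mean(0),cv2.minAreaRect(P[g][:,:2].astype(np.float32)))
E
```

```text
15.3333 [0.42532533 0.26909979 0.29441499] [1.04672451 0.97928829 0.76139368] 0.08530817540351612
(array([ 0.0471,  0.5278, -0.0463]), array([-0.0011,  0.0036, -0.0834]))
905 [0.42352525 0.27013054 0.10697122] ((0.42357662320137024, 0.26929160952568054), (0.07949689775705338, 0.013423293828964233), 88.54832458496094)
```

Emit:
servo_tool:
  targets:
    - {"xyz":[0,0.02,-0.03],"twist":[0,0,0],"jaw":1}
    - {"xyz":[0.005,0.06,-0.046],"twist":[0,0,-0.01],"jaw":1}
    - {"xyz":[0.01,0.1,-0.046],"twist":[0,0,-0.02],"jaw":1}
    - {"xyz":[0.015,0.15,-0.046],"twist":[0,0,-0.03],"jaw":1}
    - {"xyz":[0.02,0.2,-0.046],"twist":[0,0,-0.04],"jaw":1}
    - {"xyz":[0.025,0.25,-0.046],"twist":[0,0,-0.05],"jaw":1}
    - {"xyz":[0.03,0.3,-0.046],"twist":[0,0,-0.06],"jaw":1}
    - {"xyz":[0.034,0.35,-0.046],"twist":[0,0,-0.07],"jaw":1}
    - {"xyz":[0.038,0.4,-0.046],"twist":[0,0,-0.08],"jaw":1}
    - {"xyz":[0.042,0.45,-0.046],"twist":[0,0,-0.083],"jaw":1}
    - {"xyz":[0.045,0.49,-0.046],"twist":[0,0,-0.083],"jaw":1}
    - {"xyz":[0.047,0.52,-0.046],"twist":[0,0,-0.083],"jaw":1}

```text
clock: 16.38
tcp_pos: [0.4532, -0.2074, 0.3379]
orientation: [-0.0, 1.0, 0.025, -0.002]
wrist_force: [0.6, -0.1, 0.2]
finger_gap: 0.0857
```

Emit:
servo_tool:
  targets:
    - {"xyz":[0,0.002,0],"twist":[0,0,0],"jaw":0.6}
    - {"xyz":[0,0.002,0],"twist":[0,0,0],"jaw":0.6}
    - {"xyz":[0,0.002,0],"twist":[0,0,0],"jaw":0.6}
    - {"xyz":[0,0.002,0],"twist":[0,0,0],"jaw":0.6}

```text
clock: 16.72
tcp_pos: [0.4536, -0.206, 0.3379]
orientation: [-0.001, 1.0, 0.025, -0.002]
wrist_force: [1.1, 0.3, -0.3]
finger_gap: 0.0513
```

```bash
python3 - <<'E'
from h import *
s=env.get_state(); print(s["clock"],s["tcp_pos"],s["orientation"],s["finger_gap"])
c=env.read_camera("wrist"); np.save("/tmp/w4.npy",c,allow_pickle=True); save(c,"w4.png")
E
```

```text
16.7167 [ 0.45357402 -0.20598441  0.33794566] [-7.96988198e-04  9.99675721e-01  2.53790060e-02 -1.92981397e-03] 0.05127136421299406
```

View pics/w4.png

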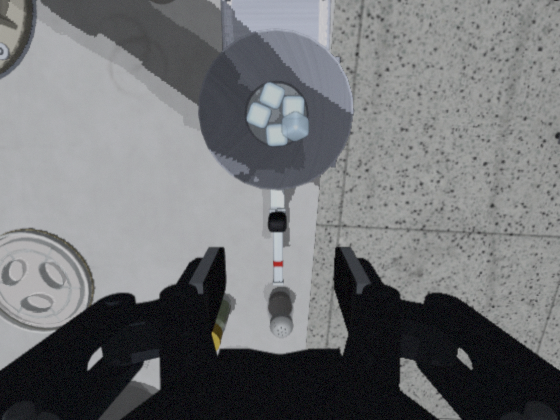

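The view shows the hopper at (276,110) with five cubes in it, the black pull at (277,221), the red mark at (278,264) and the shaker at (281,325).

```bash
python3 - <<'E'
from h import *
c=np.load("/tmp/w4.npy",allow_pickle=True).item()
P,ray=cloud(c); hsv=cv2.cvtColor(c["color"],cv2.COLOR_RGB2HSV)
def pts(m,z):
    r=ray[m]; e=np.array(c["eye"]); return (e+r*((z-e[2])/r[:,2])[:,None])[:,:2]
box=np.zeros(P.shape[:2],bool); box[205:285,262:294]=1
g=box&(hsv[...,2]<60)&(P[...,2]>.158)&(P[...,2]<.175)
print("pull top",g.sum(),np.median(P[g],axis=0),cv2.minAreaRect(P[g][:,:2].astype(np.float32)))
r=box&((hsv[...,0]<8)|(hsv[...,0]>172))&(hsv[...,1]>120)
print("red",r.sum(),np.median(P[r],axis=0),pts(r,np.median(P[r][:,2])).mean(0))
h=(P[...,2]>.183)&(P[...,2]<.2); h[230:]=0
print("hop",cv2.minEnclosingCircle(P[h][:,:2].astype(np.float32)))
a=P[285:335,270:292]; print("shaker",np.median(a[a[...,2]>.07],axis=0),a[...,2].max())
print(rel((.456,-.25,.136),down(.05,0)))
E
```

```text
pull top 221 [ 0.45180757 -0.24459665  0.1632563 ] ((0.45150288939476013, -0.24580423533916473), (0.017818622291088104, 0.013637480325996876), 2.890209913253784)
red 39 [ 0.45583746 -0.31094839  0.11642688] [ 0.455546   -0.30815924]
hop ((0.44571539759635925, -0.13524655997753143), 0.06815088540315628)
shaker [ 0.46440081 -0.42116538  0.08426369] 0.47965401768809157
(array([0.0007, 0.0446, 0.202 ]), array([-0.0013,  0.0035,  0.0015]))
```

```bash
python3 - <<'E'
from h import *
print(rel((.453,-.2465,.136),down(.052,0)))
E
```

```text
(array([-0.0021,  0.0409,  0.2021]), array([-0.0013,  0.0035, -0.0005]))
```

Emit:
servo_tool:
  targets:
    - {"xyz":[-0.002,0.02,0.02],"twist":[-0.001,0.003,0],"jaw":0.6}
    - {"xyz":[-0.002,0.041,0.05],"twist":[-0.001,0.003,0],"jaw":0.6}
    - {"xyz":[-0.002,0.041,0.085],"twist":[-0.001,0.003,0],"jaw":0.6}
    - {"xyz":[-0.002,0.041,0.115],"twist":[-0.001,0.003,0],"jaw":0.6}
    - {"xyz":[-0.002,0.041,0.135],"twist":[-0.001,0.003,0],"jaw":0.6}
    - {"xyz":[-0.002,0.041,0.142],"twist":[-0.001,0.003,0],"jaw":0.6}
    - {"xyz":[-0.002,0.041,0.142],"twist":[-0.001,0.003,0],"jaw":0.6}

```text
clock: 17.35
tcp_pos: [0.4525, -0.2461, 0.1945]
orientation: [-0.001, 1.0, 0.026, -0.002]
wrist_force: [-1.0, 0.4, 0.6]
finger_gap: 0.0511
```

```bash
python3 - <<'E'
from h import *
s=env.get_state(); print(s["clock"],s["tcp_pos"],s["orientation"],s["finger_gap"],s["joint_pos"])
print(rel((.453,-.2465,.136),down(.052,0)))
E
```

```text
17.35 [ 0.45247702 -0.24605803  0.19445828] [-0.00115276  0.99966376  0.02585365 -0.00162305] 0.051117515757703555 [-6.53881588e-01  2.15272392e-01 -1.75515671e-01  1.18398211e+00
 -2.47384388e-04  8.65202070e-01]
(array([0.0007, 0.0006, 0.0585]), array([-0.0024,  0.0032, -0.0003]))
```

Emit:
servo_tool:
  targets:
    - {"xyz":[0,0.0005,0.02],"twist":[-0.001,0.002,0],"jaw":0.6}
    - {"xyz":[0.0005,0.0005,0.04],"twist":[-0.001,0.002,0],"jaw":0.6}
    - {"xyz":[0.0005,0.0005,0.052],"twist":[-0.001,0.002,0],"jaw":0.6}
    - {"xyz":[0.0005,0.0005,0.058],"twist":[-0.001,0.002,0],"jaw":0.6}
    - {"xyz":[0.0005,0.0005,0.058],"twist":[-0.001,0.002,0],"jaw":0.4}
    - {"xyz":[0.0005,0.0005,0.058],"twist":[-0.001,0.002,0],"jaw":0.25}
    - {"xyz":[0.0005,0.0005,0.058],"twist":[-0.001,0.002,0],"jaw":0.1}
    - {"xyz":[0.0005,0.0005,0.058],"twist":[-0.001,0.002,0],"jaw":0}
    - {"xyz":[0.0005,0.0005,0.058],"twist":[-0.001,0.002,0],"jaw":0}
    - {"xyz":[0.0005,0.0005,0.058],"twist":[-0.001,0.002,0],"jaw":0}
    - {"xyz":[0.0005,0.0005,0.058],"twist":[-0.001,0.002,0],"jaw":0}
  squeeze: 90

```text
clock: 18.27
tcp_pos: [0.4524, -0.249, 0.1398]
orientation: [0.001, 1.0, 0.025, -0.0]
wrist_force: [-8.0, -0.2, 6.6]
finger_gap: 0.0183
```

```bash
python3 - <<'E'
from h import *
s=env.get_state(); print(s["clock"],s["tcp_pos"],s["orientation"],s["finger_gap"],s["wrist_force"],s["ft_torque"])
E
```

```text
18.2667 [ 0.45243007 -0.24903688  0.13978128] [ 1.37735525e-03  9.99694983e-01  2.46561989e-02 -3.40022951e-04] 0.0183473217445437 [-8.02075403 -0.2092575   6.63943561] [-0.04107935  1.55771771  0.13953344]
```

Emit:
servo_tool:
  targets:
    - {"xyz":[-0.001,0.004,-0.001],"twist":[0,0,0],"jaw":0}
    - {"xyz":[-0.001,0.01,-0.001],"twist":[0,0,0],"jaw":0}
    - {"xyz":[-0.001,0.017,-0.001],"twist":[0,0,0],"jaw":0}
    - {"xyz":[-0.001,0.024,-0.001],"twist":[0,0,0],"jaw":0}
    - {"xyz":[-0.001,0.031,-0.001],"twist":[0,0,0],"jaw":0}
    - {"xyz":[-0.001,0.038,-0.001],"twist":[0,0,0],"jaw":0}
    - {"xyz":[-0.001,0.045,-0.001],"twist":[0,0,0],"jaw":0}
    - {"xyz":[-0.001,0.052,-0.001],"twist":[0,0,0],"jaw":0}
    - {"xyz":[-0.001,0.058,-0.001],"twist":[0,0,0],"jaw":0}
    - {"xyz":[-0.001,0.063,-0.001],"twist":[0,0,0],"jaw":0}
    - {"xyz":[-0.001,0.066,-0.001],"twist":[0,0,0],"jaw":0}
    - {"xyz":[-0.001,0.066,-0.001],"twist":[0,0,0],"jaw":0}

```text
clock: 19.27
tcp_pos: [0.4559, -0.3127, 0.1398]
orientation: [-0.002, 1.0, 0.025, 0.001]
wrist_force: [-0.4, 10.1, 4.7]
finger_gap: 0.0186
```

```bash
python3 - <<'E'
from h import *
s=env.get_state(); print(s["clock"],s["tcp_pos"],s["orientation"],s["finger_gap"],s["wrist_force"],s["ft_torque"])
w=env.read_camera("wrist"); np.save("/tmp/w5.npy",w,allow_pickle=True)
c=env.read_camera("top");c2=env.read_camera("scene")
o=np.zeros((600,800,3),np.uint8);o[:420,:560]=w["color"]
o[425:600,:350]=cv2.resize(c["color"][170:250,260:420],(350,175),interpolation=cv2.INTER_CUBIC)
o[425:600,400:619]=cv2.resize(c2["color"][150:250,250:375],(219,175),interpolation=cv2.INTER_CUBIC)
cv2.imwrite("pics/s5.png",o[...,::-1])
E
```

```text
19.2667 [ 0.45593162 -0.31267659  0.13977062] [-1.61165932e-03  9.99676226e-01  2.53787766e-02  8.73673465e-04] 0.018605821901679025 [-0.41837052 10.09994532  4.70874079] [1.79843529 0.44150243 0.08410036]
```

View pics/s5.png

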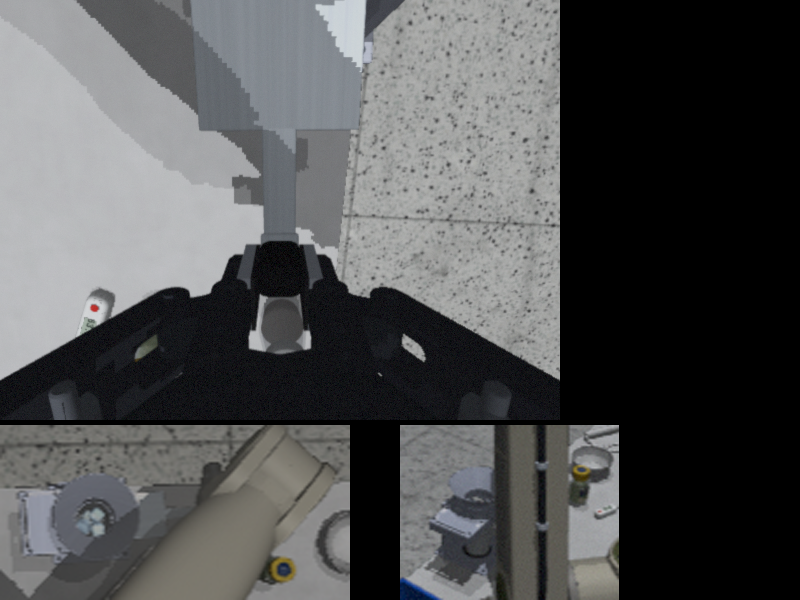

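The wrist view shows the pads on the grip with the tongue drawn out. The top inset shows cubes seen through the throat, so I'll check their heights from depth.

Emit:
servo_tool:
  targets:
    - {"xyz":[0,0.001,0],"twist":[0,0,0],"jaw":0}
    - {"xyz":[0,0.001,0],"twist":[0,0,0],"jaw":0}
    - {"xyz":[0,0.001,0],"twist":[0,0,0],"jaw":0}
    - {"xyz":[0,0.001,0],"twist":[0,0,0],"jaw":0}
    - {"xyz":[0,0.001,0],"twist":[0,0,0],"jaw":0}
    - {"xyz":[0,0.001,0],"twist":[0,0,0],"jaw":0}

```text
clock: 19.92
tcp_pos: [0.456, -0.3129, 0.1398]
orientation: [-0.002, 1.0, 0.026, 0.001]
wrist_force: [-1.1, 10.2, 4.4]
finger_gap: 0.0186
```

```bash
python3 - <<'E'
from h import *
s=env.get_state(); print(s["clock"],s["tcp_pos"],s["finger_gap"],s["wrist_force"])
c=env.read_camera("top"); P,ray=cloud(c); np.save("/tmp/top3.npy",c,allow_pickle=True)
c0=np.load("/tmp/top2.npy",allow_pickle=True).item();P0,_=cloud(c0)
np.set_printoptions(linewidth=200)
print((P0[200:224:2,290:318:2,2]*1000).astype(int));print((P[200:224:2,290:318:2,2]*1000).astype(int))
cv2.imwrite("pics/s6.png",np.hstack([cv2.resize(c["color"][190:240,275:335,::-1],(480,400),interpolation=cv2.INTER_CUBIC),cv2.resize(c0["color"][190:240,275:335,::-1],(320,400),interpolation=cv2.INTER_CUBIC)]))
E
```

```text
19.9167 [ 0.45597259 -0.31291447  0.13979448] 0.01858566301813606 [-1.08710028 10.24903952  4.3876901 ]
[[182 179 177 170 171 165 166 162 161 164 165 173 176 177]
 [181 172 172 157 163 162 158 156 161 162 164 171 172 179]
 [176 176 168 162 155 140 135 163 166 162 159 162 163 174]
 [172 167 163 156 155 157 152 169 173 165 158 160 163 167]
 [177 161 159 136 150 155 157 162 169 169 132 157 156 166]
 [167 165 154 131 144 155 157 151 160 163 154 148 162 172]
 [173 156 158 147 149 153 135 127 149 151 148 147 159 168]
 [166 164 159 154 150 153 154 157 142 146 155 148 164 171]
 [173 164 155 151 148 153 150 149 154 129 125 156 161 170]
 [177 169 166 154 131 128 153 154 152 126 155 160 160 167]
 [176 168 174 160 151 135 143 147 124 156 158 164 174 169]
 [184 176 170 166 168 155 161 159 161 161 164 169 178 177]]
[[ 184  184  179  171  170  168  157  168  166  168 1608  167  184  185]
 [ 180  173  170  159  155  156  159  157  161  160  160  170  170  179]
 [ 172  172  169  162  155  143   90   94  140  156  155  158  168  172]
 [ 178  169  161  159  120   61   59   57   76   92  154  158  158  171]
 [ 172  164  161  122   37   24 1608   49   46   67   87  158  159  164]
 [ 176  162  157   37    7   30   51   57   50   43  114  153  158  166]
 [ 170  159  155   12   28   26   55   47   43   26   55  147  155  169]
 [ 168  160  153   39   44   48   32   47    5   13   55  155  160  171]
 [ 176  165  151   45   51   45   52   54   51   20  119  161  155  171]
 [ 172  165  158  154   44   43   48   47   49   21  149  159  168  172]
 [ 178  175  164  159  154   12    4   51   44  152  153  166  163  173]
 [ 182  175  175  163  162  165  159  153  161  160  165  169  175  181]]
```

Emit:
servo_tool:
  targets:
    - {"xyz":[0,0.001,0],"twist":[0,0,0],"jaw":0}
    - {"xyz":[0,0.001,0],"twist":[0,0,0],"jaw":0}
    - {"xyz":[0,0.001,0],"twist":[0,0,0],"jaw":0}
    - {"xyz":[0,0.001,0],"twist":[0,0,0],"jaw":0}
    - {"xyz":[0,0.001,0],"twist":[0,0,0],"jaw":0}
    - {"xyz":[0,0.001,0],"twist":[0,0,0],"jaw":0}

```text
clock: 20.47
tcp_pos: [0.456, -0.3138, 0.1398]
orientation: [-0.002, 1.0, 0.026, 0.001]
wrist_force: [-0.8, 10.7, 3.9]
finger_gap: 0.0183
```

View pics/s6.png

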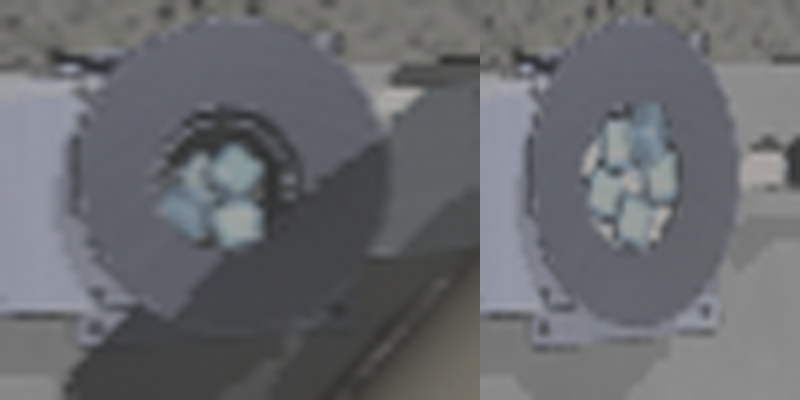

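The left half shows the cubes down in the cup: four can be made out and the fifth is likely underneath. The throat is clear. The force of 10.7 N and the 64.9 mm of travel both match the mark, so I'm handing in.

```bash
python3 -c "
from h import *
s=env.get_state();print(s['clock'],s['tcp_pos'],s['wrist_force'],s['finger_gap']);print(env.hand_in())"
```

```text
20.4667 [ 0.45600755 -0.31383532  0.13977773] [-0.77776885 10.66698067  3.94192872] 0.018290343871411065
the job is handed in; nothing more can be done
None
```

I handed the job in at 20.5 s with the arm still holding the gate's grip at the red mark. All five cubes went from the tub into the shut hopper, the scoop is back in the tub, and the ice has dropped into the cup.

- **Ice in the hopper:** the top and wrist pictures showed all five cubes in the hopper, and the tub empty, before the gate was pulled.
- **Scoop:** after I let go, its grip read level and at the same height as at the start (0.107 m). I did not look at it again after that.
- **Gate:** the grip travelled about 64.9 mm (65 mm needed) with a pull of 10.7 N (about 10.5 N expected). The arm hid the mark itself in the last views, so the position rests on these two readings.
- **Ice in the cup:** the depth readings show the throat clear and the ice at about 45–60 mm, which is cup level. Four cubes can be made out in the last picture. The fifth is probably underneath them, but I could not see it.
- **Other checks:** no check failed. The wrist and top cameras disagreed by 3–4 mm in x, which was within what the grasps could take. The largest wrist force I read was about 11 N. I did not measure the cup or the other things on the worktop again at the end.

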